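# Fit the burr and lid of a bakery spice mill and hold it on pulse

## Robot

A 7-joint arm with a two-finger parallel gripper is mounted at the origin on the work surface. World frame = base frame: x ahead of the robot, y to its left, z up, the work surface at z = 0. Lengths are in m, angles in rad, forces in N, time in s.
With the tool pointing down it reaches from about 0.425 to 0.925 m from the base axis. Payload 6.8 kg.
Tool frame: the origin (TCP) lies midway between the tips of the shut fingers; the grasp point (between the pads) lies 19 mm behind it; z points along the fingers, y is the line along which they close (so a half turn about z gives the same grasp; the last joint's range is limited). The gripper opens to 85 mm and grips with 20 to 120 N. Pads are 22 mm wide; open, the fingers measure 114 mm over their backs; the gripper's body (76 mm by 85 mm) begins 54 mm behind the grasp point. The pads swing forward as they close: fully open they stand 13 mm farther back than shut.
Start: joints at [1.15, 0.477, 0.022, 1.555, -0.011, 1.109, -0.083], TCP at [0.208, -0.642, 0.231] pointing down, gripper open.
Joint ranges: [-2.96, 2.96], [-0.34, 2.1], [-1.41, 1.46], [0.24, 2.44], [-1.37, 4.51], [0.17, 1.92], [-2.96, 2.96]. Speed limits (rad/s): [2.39, 2.39, 3.14, 3.14, 3.14, 3.14, 3.14].

## Interface

Orientations are given as a rotation vector (axis times angle).
In Python, from bench import r gives the robot as it stands. The module is installed in compiled form; this text tells all that it offers.
- The arm moves only by the tool apply_moves, never from a script. Its argument "rows" is a list of rows, each a list of 6 numbers: the shift along the tool's x, y, z scaled (see below), then the turn, a rotation vector about the tool's x, y, z scaled (see below). A call has 1 to 5 rows; each row is the pose to reach, as a shift and turn from the pose commanded when the call began, along the tool's axes at that moment; what a row does not reach only later rows make up. The controller multiplies each number of a shift by 0.25 m and each number of a turn by 90 degrees. A row lasts 1/8 s, in which the tool goes at most 62.5 mm and 10.7 degrees, less where a joint would pass 70% of its speed; a pose out of reach is approached as far as the arm can. A call with a number of a shift or a turn outside -1 to 1 is refused whole. A call with a gripper value outside its range is refused whole. "claw" is the opening, from 0 (shut) to 1 (fully open), set as the call begins (left out, the last holds). The fingers move at their own pace and stop on an object; "newtons" is the grip in N (left out, the last holds). Time passes only in rows, so rows that repeat a pose let the fingers close. It gives the time, the measured TCP pose, the force, the opening and the grip force at its end, in the units of the state.
- r.get_obs(): the state, without advancing time (a new reading comes with each control period).
- r.grab_frame(name): name is "scene" or "top"; returns a dict with "pixels" (400x640x3 uint8, red, green, blue), "intrinsics" (3x3 intrinsics, pixels), "eye" and "attitude" of the camera in the world. Camera axes: x right, y up, looking along -z (the intrinsics and any distortion apply to the point x, -y, -z); pixel columns grow to the right and rows downward; lengths in m; the calibration is good to about 2 mm. A picture is of the moment at which its call begins. There is no depth.
- r.hand_in(): hands the job in; it is judged then, once.
Trained networks look in a picture, given as the dict that the camera call returned (one of the last four; its "shot" number tells which), for a name from the list of things; names that differ only in an ending like _2 or _b are one class to them, and where a whole thing is asked for, a point or a joint stands for the part that bears it (a point fixed in the world has none). Each returns a list of dicts, best first, with "conf" (0 to 1); they miss things now and then, are a little off and sometimes report something else, mostly with a low value. They report only what shows in the picture. A call takes as long as a camera call. They do not tell look-alikes from the thing itself.
- r.search_frame(picture, thing): "rect" ([left, top, width, height] in pixels, round what is visible of it).
- r.outline_of(picture, thing): "pixels" (400x640 bool, what is visible of it) and "rect" ([left, top, width, height] in pixels, round what is visible of it).
- r.landmark_of(picture, thing): "point" ([column, row] in pixels: a listed point, or the origin of a listed thing).
The state is a dict: "clock": time; "joints": joint angles; "qvel": joint speeds; "tau": joint torques, N m; "tcp_pos": TCP position; "orientation": TCP orientation; "contact_force": force on the tool from outside, world axes, zero at the start; "moment": the same for the moment, N m; "grip_width": finger opening in m; "gripper_force": force on a finger pad.
Only numpy, scipy, OpenCV 4.12 (cv2) and the standard library are available. Lean on these libraries where they do the work, as an engineer would, in place of code of your own. Each camera call takes 0.05 s, during which the arm holds its last target. There are 200 camera calls.

## Task

Stand the brass burr upright in the bore in the middle of the spice mill, fully home, and let go of it; then put the black bayonet lid over it, fully down with its lugs through the notches, and twist the lid clockwise (seen from above) against its spring to the yellow half-way mark, an eighth of a turn, staying well short of the red lock mark. Finish while still gripping the lid and holding it steady there: it springs back if let go. Leave the dark burr, the jar and the proving basket alone.

Things in the scene. Friction and masses are not known exactly. Their poses are not given: they have to be found in the camera images.
- mill: (mm) Spice mill, fixed: square white housing 130 x 130 x 60 high with a grey bayonet ring on its flat top (the deck). Origin at the centre of its underside, z up; the ring's two notches lie in its +x and -x directions, white mark in each. On the ring's top: yellow marks 45 degrees clockwise (from above) of each notch (half-way), red marks 90 degrees clockwise (lock).
- mill_deck (a point): (mm) Centre of the bore's mouth on the deck, 60 above the table; axes as the mill's. Bore 16.5 in diameter, 34 deep, slight chamfer.
- ring_top (a point): (mm) Centre of the bayonet ring, level with its top, 17 above the deck. Outer radius 63. Its inward flange (inner radius 46) covers 9 to 17 above the deck; below it a channel out to radius 58 takes the lugs. The two notches through the flange are about 19 wide at the inner edge, wider outwards. A fixed stop keeps the lid from turning anticlockwise from the notches.
- half_mark: Frame at the deck's centre, fixed to the mill; its x axis points to a yellow half-way mark (45 degrees clockwise of the mill's x). With the lid at the half-way mark the lid's x axis lies along it, either way round.
- collar (a joint): Angle (rad) of the spring-loaded collar hidden in the ring, pushed by the lid's lugs: 0 at rest, grows as the lid turns clockwise; about 0.1 less than the lid's twist from the notches (play). About 0.68 with the lid at the half-way mark; the lock clicks from 1.3. Spring torque 0.06 N m at 0, about 0.14 N m half-way, always driving it back to 0.
- lid: (mm) The lid: loose hollow black plastic dome, 0.22 kg, standing on its open rim. Rim radius 44, straight up to 34, then narrowing to radius 28 at the dome's top, 64 up. Two orange lugs at the rim on its +x and -x sides, 14 wide, 6 high, out to radius 54, an orange stripe above each; a half turn makes no difference. Origin at the centre of its underside, x towards a lug, z up.
- lid_grip (a point): (mm) Point on the lid's axis in its orange bar grip, 87 above the rim; axes as the lid's. The solid bar lies along the lid's x: 60 long, 18 thick (y), from 64 (top of the dome) to 107 above the rim. Fully seated, the rim stands on the mill's deck, this point 87 above the deck and the lugs' tops 3 below the flange.
- burr_center (a point): (mm) Brass burr, loose, 0.11 kg, upright in one of the rack's holes, 85 high. Point on its axis half-way up (42.5 above the foot), z up. Shaft 14 in diameter, 30 long; then a shoulder 32 in diameter (30 to 37 up), a fluted cone to 58 up, a plain grip 20 in diameter from 58 to 85 up. Fully home, in rack or mill, the shoulder rests on the top face, the foot 30 below it.
- burr_grip (a point): Point on the brass burr's axis in the middle of its grip, 72 mm above its foot.
- burr_foot (a point): Point at the lower end of the brass burr's shaft, on its axis.
- spare_center (a point): Dark steel spare burr, same shape as the brass one, in the rack's other hole; to be left alone. Point on its axis half-way up.
- rack: Fixed wooden block 155 x 65 x 42 mm high with two holes 16.5 mm in diameter on its long (x) axis, 45 mm either side of its centre, holding the burrs; origin at the centre of its underside.
- jar: Closed jar, 60 mm in diameter, 85 mm high, loose; to be left alone. Origin under its centre.
- banneton: Round wooden proving basket, 130 mm in diameter, 60 mm high, loose, open at the top; to be left alone. Origin under its centre.
Things that resemble listed ones, but are neither listed nor needed, are in the scene too. Of the things that look like the lid, take the one that is farthest to the robot's left at the start. There is more than one size of the part that bears burr_center; the job needs the smaller.

How it is judged:
On the way, in this order (a step that is already met when the one before it is completed fails the run):
1. the brass burr stands fully home in the mill's bore, let go (horizontal distance between burr_foot and mill below 0.004 m and z of burr_foot in the frame of mill_deck below -0.026 m and angle between burr_center's own z axis and vertical below 0.1 rad and contact force between the fingers and burr below 0.1 N), for 0.2 s.
2. the lid is fully down on the deck, over the burr, lugs through the notches, not yet twisted to the half-way mark (horizontal distance between each of burr_foot, lid_grip and mill below 0.004 m and z of burr_foot in the frame of mill_deck below -0.026 m and angle between burr_center's own z axis and vertical below 0.1 rad and z of lid in the frame of mill_deck below 0.0035 m and angle between lid_grip's own z axis and vertical below 0.06 rad and value of joint collar below 0.45 rad), for 0.1 s.
At the end, for the whole second after the job is handed in: Robot grips the lid (over 2 N) and holds it still against the spring within 10 degrees of the half-way mark (collar 0.45 to 0.92 rad); lid upright, centred within 4 mm, rim within 3.5 mm of the deck; brass burr upright in the bore, at least 26 mm deep, within 4 mm of its axis (horizontal distance between each of burr_foot, lid_grip and mill below 0.004 m and z of burr_foot in the frame of mill_deck below -0.026 m and angle between burr_center's own z axis and vertical below 0.1 rad and z of lid in the frame of mill_deck below 0.0035 m and angle between lid_grip's own z axis and vertical below 0.06 rad and angle between the x axis of lid and the x axis of half_mark, either way round below 0.17 rad and value of joint collar between 0.45 and 0.92 rad and velocity of joint collar between -0.1 and 0.1 rad/s and angular speed of lid below 0.1 rad/s and contact force between the fingers and lid above 2 N and contact force between lid and collar above 0.3 N); the arm keeps its last pose, push and grip.
It fails at once if the lid is twisted to the lock's click (value of joint collar above 1.3 rad).
It fails at once if the spare burr is disturbed (distance of spare_center from where it was at the start of the episode above 0.015 m).
It fails at once if the jar is disturbed (distance of jar from where it was at the start of the episode above 0.02 m).
It fails at once if the proving basket is disturbed (distance of banneton from where it was at the start of the episode above 0.02 m).
It also fails if it takes over 58 s, if anything falls off the work surface, if the arm or the gripper's body presses on something with over 40 N, if the wrist force passes 120 N, or if a joint passes its speed limit or range.

## Working session

There is one attempt and no reset: what is moved stays moved. The work goes in short steps, Python scripts to look and compute and a tool call to move; the robot and the scene stay as the last step left them, time stands still between calls to the robot, and variables do not carry over. Pictures are saved under pics/ and viewed, at most 10 in all, crops included, and the job is handed in when it is done.

Besides the shell and the picture viewer there is one more tool, called after "Emit:" as name(argument=value, ...), one argument or row to a line, values as JSON. apply_moves: Moves the arm, as the interface text tells. Its arguments: {"type":"object","properties":{"rows":{"type":"array","items":{"type":"array","items":{"type":"number"}}},"claw":{"type":"number"},"newtons":{"type":"number"}},"required":["rows"]}

```bash
mkdir -p pics
cat > h.py <<'E'
import numpy as np, cv2
from scipy.spatial.transform import Rotation as R
from bench import r
def Rm(a):
    a=np.array(a,float)
    return a if a.shape==(3,3) else (R.from_rotvec(a).as_matrix() if a.size==3 else R.from_quat(a).as_matrix())
def ray(p,uv):
    K=np.array(p["intrinsics"]);d=np.linalg.inv(K)@[uv[0],uv[1],1]
    d=Rm(p["attitude"])@(d*[1,-1,-1]);return np.array(p["eye"]),d
def atz(p,uv,z):
    e,d=ray(p,uv);return e+d*(z-e[2])/d[2]
def proj(p,X):
    c=Rm(p["attitude"]).T@(np.array(X)-p["eye"])*[1,-1,-1];q=np.array(p["intrinsics"])@c;return q[:2]/q[2]
def tri(obs):
    A=np.zeros((3,3));b=np.zeros(3)
    for p,uv in obs:
        e,d=ray(p,uv);d=d/np.linalg.norm(d);M=np.eye(3)-np.outer(d,d);A+=M;b+=M@e
    return np.linalg.solve(A,b)
def save(p,name,crop=None,s=1):
    im=p["pixels"][:,:,::-1]
    if crop: x,y,w,h=crop;im=im[y:y+h,x:x+w]
    cv2.imwrite("pics/"+name,cv2.resize(im,None,fx=s,fy=s,interpolation=cv2.INTER_CUBIC))
E
python3 - <<'E'
from h import *
np.set_printoptions(precision=4,suppress=True)
P={n:r.grab_frame(n) for n in("scene","top")}
for n,p in P.items():
    save(p,n+"0.png");print(n,{k:v for k,v in p.items() if k!="pixels"})
    for t in ["mill","mill_deck","ring_top","lid","lid_grip","burr_center","burr_grip","burr_foot","spare_center","rack","jar","banneton"]:
        print(t,[(np.round(o["point"],1).tolist(),round(o["conf"],2)) for o in r.landmark_of(p,t)])
    for t in ["lid","burr_center"]:
        print("rect",t,[(np.round(o["rect"],1).tolist(),round(o["conf"],2)) for o in r.search_frame(p,t)])
print(r.get_obs())
E
```

```text
scene {'intrinsics': array([[442.1376,   0.    , 318.3394],
       [  0.    , 442.1376, 206.6494],
       [  0.    ,   0.    ,   1.    ]]), 'eye': array([1.2748, 0.4164, 0.6203]), 'attitude': array([0.5683, 1.0792, 1.9394]), 'shot': 1}
mill [([347.6, 246.6], 0.72)]
mill_deck [([345.7, 221.7], 0.97)]
ring_top [([352.3, 219.5], 0.8)]
lid [([232.9, 191.3], 0.94), ([448.7, 265.5], 0.64), ([278.4, 206.4], 0.56), ([278.1, 177.1], 0.43)]
lid_grip [([276.4, 176.5], 0.68), ([230.0, 160.7], 0.59)]
burr_center [([418.0, 287.7], 0.91), ([447.6, 264.6], 0.88)]
burr_grip [([423.6, 268.7], 0.74), ([349.2, 219.6], 0.58)]
burr_foot [([445.1, 282.8], 0.76), ([412.9, 305.5], 0.6)]
spare_center [([467.5, 244.1], 0.75)]
rack [([453.9, 272.8], 0.98), ([276.3, 209.3], 0.72)]
jar [([347.8, 314.8], 0.63)]
banneton [([239.4, 247.3], 0.82), ([449.0, 264.8], 0.66)]
rect lid [([261.2, 168.8, 29.7, 45.9], 0.74), ([216.8, 152.6, 31.0, 46.6], 0.67), ([206.1, 213.5, 60.0, 43.7], 0.64)]
rect burr_center [([443.6, 244.5, 9.5, 30.1], 0.95), ([405.8, 258.4, 28.1, 56.1], 0.88)]
top {'intrinsics': array([[489.2776,   0.  
[... 707 characters left out ...]
 0.91)]
rect lid [([442.8, 207.8, 44.4, 35.0], 0.94), ([383.3, 215.3, 36.4, 33.0], 0.84)]
rect burr_center [([209.7, 158.9, 21.6, 23.2], 0.57), ([201.4, 202.6, 22.3, 14.9], 0.43)]
{'clock': 1.5, 'joints': array([ 1.1499,  0.477 ,  0.0224,  1.5554, -0.0115,  1.1093, -0.0831]), 'qvel': array([-0.0007,  0.0002, -0.0002,  0.0001, -0.0007, -0.0012, -0.0002]), 'tau': array([  0.0002, -59.6309,   1.6064, -28.154 ,   0.0124,   0.0016,
         0.    ]), 'tcp_pos': array([ 0.2077, -0.6423,  0.2313]), 'orientation': array([-3.1033, -0.4892, -0.0001]), 'contact_force': array([0.04  , 0.45  , 0.4531]), 'moment': array([ 0.0068, -0.0092,  0.0038]), 'gripper_force': 0.0, 'grip_width': 0.08537803102027273}
```

View both.

View pics/scene0.png

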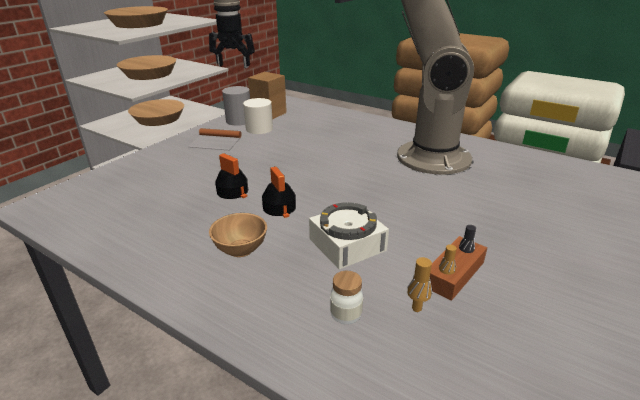

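View pics/top0.png

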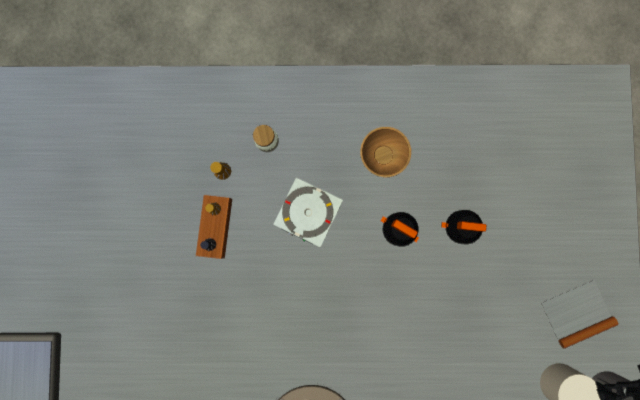

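```bash
cat > m.py <<'E'
from h import *
np.set_printoptions(precision=4,suppress=True)
P={n:r.grab_frame(n) for n in("scene","top")}
a=P["top"]["pixels"][140:270,190:425,::-1];b=P["scene"]["pixels"][150:320,205:480,::-1]
a=cv2.resize(a,(780,431),interpolation=cv2.INTER_CUBIC)
cv2.imwrite("pics/c1.png",a)
cv2.imwrite("pics/c2.png",cv2.resize(b,(780,482),interpolation=cv2.INTER_CUBIC))
np.savez("f0.npz",top=P["top"]["pixels"],scene=P["scene"]["pixels"])
def blobs(p,lo,hi,box,mn=3):
    hsv=cv2.cvtColor(np.ascontiguousarray(p["pixels"]),cv2.COLOR_RGB2HSV)
    m=cv2.inRange(hsv,lo,hi);M=np.zeros_like(m);x,y,w,h=box;M[y:y+h,x:x+w]=m[y:y+h,x:x+w]
    n,l,s,c=cv2.connectedComponentsWithStats(M)
    return [(c[i],s[i]) for i in range(1,n) if s[i][4]>=mn],l
p=P["top"]
for nm,lo,hi in (("yel",(18,120,120),(35,255,255)),("red",(0,150,100),(8,255,255)),("red2",(170,150,100),(180,255,255))):
    for c,s in blobs(p,lo,hi,(270,170,80,85))[0]: print(nm,c,s[4],atz(p,c,.077))
for nm,lo,hi in (("orange",(3,200,120),(16,255,255)),):
    for c,s in blobs(p,lo,hi,(370,200,130,60))[0]: print(nm,c,s)
for c,s in blobs(p,(0,120,60),(20,255,255),(190,180,50,90),100)[0]: print("rack",c,s,atz(p,c,.042))
E
python3 m.py
```

```text
yel [328.25   204.1875] 16 [ 0.5693 -0.0433  0.077 ]
yel [286.5263 218.8947] 19 [0.5333 0.059  0.077 ]
red [287.3077 201.9231] 13 [0.575  0.0573 0.077 ]
red [327.2727 221.    ] 11 [ 0.5281 -0.0409  0.077 ]
orange [383.4762 219.3333] [381 217   6   6  21]
orange [404.6919 228.4595] [393 220  24  18 185]
orange [444.1429 224.619 ] [442 223   6   5  21]
orange [472.9432 226.1705] [461 222  25   9 176]
orange [415.9 238.7] [414 237   4   4  10]
rack [212.9858 225.6624] [ 196  195   34   64 1407] [0.5174 0.2477 0.042 ]
```

View pics/c1.png

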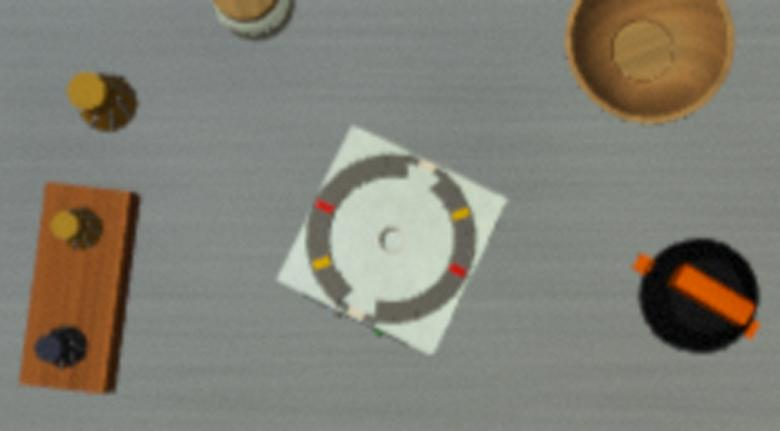

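View pics/c2.png

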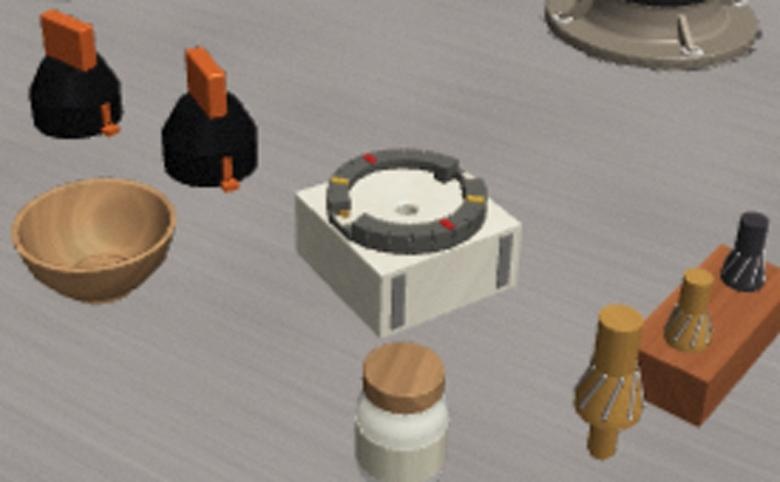

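```bash
cat > m2.py <<'E'
from m import *
print("----")
s=P["scene"];t=P["top"]
for nm,lo,hi in (("yel",(18,120,110),(35,255,255)),("red",(0,150,90),(8,255,255)),("red2",(170,150,90),(180,255,255))):
    for c,st in blobs(s,lo,hi,(318,200,62,42),2)[0]: print("scene",nm,c,st[4],atz(s,c,.077))
for c,st in blobs(s,(3,200,100),(16,255,255),(255,160,45,60),2)[0]: print("scene orange",c,st)
for c in ([383.48,219.33],[415.9,238.7]): print("lug",atz(t,c,.006))
print("grip",atz(t,[404.69,228.46],.107))
# brass burr in the rack
for n,p,z,box in(("top",t,.097,(200,200,20,20)),("scene",s,.0,(438,240,22,35))):
    hsv=cv2.cvtColor(np.ascontiguousarray(p["pixels"]),cv2.COLOR_RGB2HSV);x,y,w,h=box
    print(n);print(hsv[y:y+h,x:x+w,0] if n=="top" else "");print(hsv[y:y+h,x:x+w,2])
for n,p in P.items():
  for nm in("lid","burr_center"):
    for o in r.outline_of(p,nm):
        ys,xs=np.nonzero(o["pixels"]);print(n,nm,round(o["conf"],2),np.round(o["rect"],1),xs.mean(),ys.mean(),len(xs))
E
python3 m2.py | sed -n '/----/,$p'
```

```text
----
scene yel [324.5    213.1667] 12 [ 0.5696 -0.044   0.077 ]
scene yel [372.2727 219.5455] 11 [0.5332 0.0586 0.077 ]
scene yel [324.5 224.5] 2 [ 0.6078 -0.019   0.077 ]
scene yel [326.5 225.5] 2 [ 0.6086 -0.0133  0.077 ]
scene red [335.2857 205.5714] 7 [ 0.5285 -0.0409  0.077 ]
scene red [362.1818 228.6364] 11 [0.5764 0.0571 0.077 ]
scene orange [278.9661 179.7203] [271 168  14  23 118]
scene orange [285.     211.7419] [283 206   5  11  31]
lug [ 0.5337 -0.1863  0.006 ]
lug [ 0.4836 -0.2696  0.006 ]
grip [ 0.5095 -0.2257  0.107 ]
top
[[72 90 14 12 13 13 13 13 13 13 13 13 13 14 13 13 13 13 13 13]
 [77 50 15 12 13 13 13 13 13 13 13 13 13 13 13 13 13 12 13 13]
 [80 66 16 12 13 13 12 13 13 13 13 13 13 14 14 12 13 13 13 13]
 [72 70 16 12 14 13 13 15 16 16 16 15 17 15 16 17 16 15 13 13]
 [70 53 13 14 13 13 15 18 21 20 21 20 19 18 18 15 18 16 14 13]
 [80 48 13 13 13 14 18 20 21 21 21 21 21 19 17 19 18 17 16 14]
 [75 47 12 13 13 16 20 21 21 21 21 21 21 20 18 17 19 17 18 16]
 [66 42 12 13 14 18 20 21 21 21 21 20 21 20 20 19 19 18 19 18]
 [77 13 11 13 14 18 21 21 21 21 21 21 20 20 19 20 18 
[... 5650 characters left out ...]
158 161 165 169]]
scene lid 0.95 [259.3 167.5  35.2  48.5] 278.15257192676546 195.57192676547515 1147
scene lid 0.6 [216.3 154.2  33.4  46.3] 230.60683760683762 178.80816714150046 1053
scene burr_center 0.94 [441.1 247.8  16.2  23.9] 448.2857142857143 260.2296918767507 357
scene burr_center 0.75 [406.  257.4  26.   56.8] 420.33477789815817 283.47670639219933 923
top lid 0.72 [381.1 214.7  40.9  32.6] 399.79476861167 229.01106639839034 994
top lid 0.66 [442.  206.2  48.3  39.3] 463.76230269266483 226.69823584029712 1077
top burr_center 0.67 [207.5 161.4  22.6  20.5] 220.58245614035087 170.2842105263158 285
top burr_center 0.47 [202.2 201.1  19.9  14. ] 212.6734693877551 208.33333333333334 147
```

Run:
```python
from h import *
np.set_printoptions(precision=4,suppress=True)
P={n:r.grab_frame(n) for n in("scene","top")};t,s=P["top"],P["scene"]
print(atz(t,[209,207.8],.097),atz(s,[451.3,247.0],.097),tri([(t,[209,207.8]),(s,[451.3,247.0])]))
g=[0.5095,-.2257,.107]
print("mill bore?",proj(t,[.5517,.0079,.06]),proj(s,[.5517,.0079,.06]))
print(r.get_obs()["clock"],R.from_rotvec(r.get_obs()["orientation"]).as_matrix())
```

```text
[0.5599 0.2449 0.097 ] [0.5615 0.2453 0.097 ] [0.56   0.245  0.0959]
mill bore? [307.7061 211.6606] [348.0457 222.7428]
2.0 [[ 0.9515  0.3077 -0.    ]
 [ 0.3077 -0.9515  0.    ]
 [-0.     -0.     -1.    ]]
```

Emit:
apply_moves(
  rows=[
    [0.2,-0.16,0,0,0,-0.1],
    [0.4,-0.32,0,0,0,-0.2],
    [0.6,-0.48,0,0,0,-0.3],
    [0.8,-0.64,0,0,0,-0.4],
    [0.96,-0.76,0,0,0,-0.457],
  ],
  claw=0.5,
)

```text
clock: 2.62
tcp_pos: [0.3788, -0.3856, 0.2317]
orientation: [2.73, 1.554, 0.001]
contact_force: [0.6, -0.1, 0.3]
grip_width: 0.0427
gripper_force: 0.0
```

```bash
cat > go.py <<'E'
import sys
from h import *
np.set_printoptions(precision=4,suppress=True)
# go.py x y z yaw_of_tool_y(deg) -> numbers
o=r.get_obs();M=Rm(o["orientation"]);x,y,z,a=map(float,sys.argv[1:5])
d=M.T@(np.array([x,y,z])-o["tcp_pos"]);a=np.radians(a)
ty=np.array([np.cos(a),np.sin(a),0]);tz=np.array([0,0,-1.]);T=np.c_[np.cross(ty,tz),ty,tz]
print(o["clock"],o["tcp_pos"],"ty",np.degrees(np.arctan2(M[1,1],M[0,1])),"tilt",M[2],"j",o["joints"],"f",o["contact_force"],o["gripper_force"],o["grip_width"])
print("shift",d/.25,"turn",R.from_matrix(M.T@T).as_rotvec()/(np.pi/2))
E
python3 go.py 0.5605 0.2451 0.2 -31
```

```text
2.625 [ 0.3788 -0.3856  0.2317] ty -30.69694272754301 tilt [-0.0001  0.0008 -1.    ] j [ 0.8794  0.2687 -0.2393  1.865   0.0741  1.0156  0.0736] f [ 0.582  -0.0708  0.3383] 0.0 0.04271745690011652
shift [ 2.5405 -0.663   0.1261] turn [0.0005 0.     0.0034]
```

Emit:
apply_moves(
  rows=[
    [0.22,-0.05,0,0,0,0],
    [0.44,-0.1,0,0,0,0],
    [0.66,-0.15,0,0,0,0],
    [0.88,-0.2,0,0,0,0],
    [1.0,-0.24,0,0,0,0],
  ],
)

```text
clock: 3.25
tcp_pos: [0.4557, -0.1393, 0.2317]
orientation: [2.731, 1.553, 0.002]
contact_force: [0.2, -0.9, -0.1]
grip_width: 0.0425
gripper_force: 0.0
```

Emit:
apply_moves(
  rows=[
    [0.22,-0.05,0,0,0,0],
    [0.44,-0.1,0,0,0,0],
    [0.66,-0.15,0,0,0,0],
    [0.88,-0.2,0,0,0,0],
    [1.0,-0.24,0,0,0,0],
  ],
)

```text
clock: 3.88
tcp_pos: [0.5324, 0.1063, 0.2316]
orientation: [-2.731, -1.552, -0.002]
contact_force: [-0.2, -0.4, -0.3]
grip_width: 0.0426
gripper_force: 0.0
```

Emit:
apply_moves(
  rows=[
    [0.18,-0.06,0,0,0,0],
    [0.36,-0.12,0.03,0,0,0],
    [0.54,-0.18,0.1,0,0,0],
    [0.54,-0.18,0.1,0,0,0],
  ],
)

```text
clock: 4.38
tcp_pos: [0.5612, 0.2463, 0.205]
orientation: [-2.726, -1.555, 0.002]
contact_force: [0.3, -0.5, 0.3]
grip_width: 0.0429
gripper_force: 0.0
```

```bash
python3 go.py 0.5605 0.2451 0.066 -31
```

```text
4.375 [0.5612 0.2463 0.205 ] ty -30.602544043389415 tilt [ 0.0005 -0.0032 -1.    ] j [-0.0937  0.4601 -0.5615  1.7062  0.2716  1.0553 -1.2777] f [ 0.3206 -0.5177  0.2972] 0.0 0.04289356884588504
shift [-0.0058  0.0018  0.5559] turn [-0.002  -0.0003  0.0044]
```

Emit:
apply_moves(
  rows=[
    [-0.006,0.002,0.2,0,0,0.004],
    [-0.006,0.002,0.4,0,0,0.004],
    [-0.006,0.002,0.5,0,0,0.004],
    [-0.006,0.002,0.556,0,0,0.004],
    [-0.006,0.002,0.556,0,0,0.004],
  ],
)

```text
clock: 5.0
tcp_pos: [0.5623, 0.2396, 0.0671]
orientation: [2.739, 1.539, -0.001]
contact_force: [0.8, 0.4, 0.4]
grip_width: 0.0423
gripper_force: 0.0
```

Emit:
apply_moves(
  rows=[
    [0,0,0,0,0,0],
    [0,0,0,0,0,0],
    [0,0,0,0,0,0],
    [0,0,0,0,0,0],
  ],
  claw=0,
  newtons=30,
)

```text
clock: 5.5
tcp_pos: [0.563, 0.2409, 0.0689]
orientation: [2.738, 1.54, 0.004]
contact_force: [-2.1, 0.1, 6.5]
grip_width: 0.0191
gripper_force: 31.0
```

```bash
python3 go.py 0.5517 0.0079 0.2 -31
```

```text
5.5 [0.563  0.2409 0.0689] ty -31.305179054677662 tilt [ 0.0019  0.0012 -1.    ] j [-0.1417  0.6156 -0.4929  1.8101  0.3871  0.8104 -1.3746] f [-2.1273  0.0558  6.4689] 30.960232377328794 0.019078109906217874
shift [-0.819   0.4463 -0.5255] turn [ 0.0008 -0.0012 -0.0034]
```

Emit:
apply_moves(
  rows=[
    [0,0,-0.1,0,0,0],
    [0,0,-0.3,0,0,0],
    [0,0,-0.5,0,0,0],
    [0,0,-0.5,0,0,0],
    [0,0,-0.5,0,0,0],
  ],
)

```text
clock: 6.12
tcp_pos: [0.5621, 0.2397, 0.192]
orientation: [2.738, 1.539, -0.001]
contact_force: [0.7, 0.3, -1.6]
grip_width: 0.0192
gripper_force: 30.2
```

```bash
python3 go.py 0.5517 0.0079 0.19 -31
python3 - <<'E'
from h import *
o=r.get_obs();print(o["qvel"])
P={n:r.grab_frame(n) for n in("scene","top")}
for n,p in P.items(): print(n,"tcp",proj(p,o["tcp_pos"]),[(np.round(q["point"],1).tolist(),round(q["conf"],2)) for q in r.landmark_of(p,"burr_foot")])
a=P["scene"]["pixels"][190:310,390:530,::-1];b=P["top"]["pixels"][120:240,140:280,::-1]
cv2.imwrite("pics/g1.png",cv2.resize(np.hstack([a,b]),(798,341),interpolation=cv2.INTER_CUBIC))
E
```

```text
6.125 [0.5621 0.2397 0.192 ] ty -31.32378483464806 tilt [-0.0006  0.0004 -1.    ] j [-0.0891  0.4694 -0.5559  1.724   0.283   1.0293 -1.2906] f [ 0.6808  0.3131 -1.6165] 30.24918936775066 0.01919363070043575
shift [-0.8137  0.4465  0.0088] turn [ 0.0002  0.0004 -0.0036]
[-0.00333985  0.02369045  0.00721223  0.01888855 -0.00167296 -0.00095501
 -0.00153963]
scene tcp [456.18836443 204.74344843] [([416.5, 305.1], 0.63), ([454.2, 233.1], 0.6), ([467.7, 245.3], 0.16)]
top tcp [200.7944572  204.75677169] [([207.3, 208.1], 0.41)]
```

View pics/g1.png

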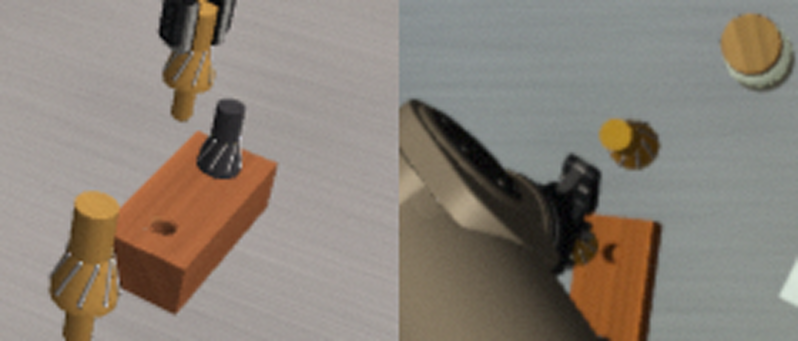

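Run:
```python
from h import *
np.set_printoptions(precision=4,suppress=True)
P={n:r.grab_frame(n) for n in("scene","top")};s,t=P["scene"],P["top"]
o=r.get_obs();T=o["tcp_pos"]
for h in (-.054,-.024,-.017,.004,.031): print(h,proj(s,T+[0,0,h]),proj(t,T+[0,0,h]))
hsv=cv2.cvtColor(np.ascontiguousarray(s["pixels"]),cv2.COLOR_RGB2HSV)
m=cv2.inRange(hsv,(9,90,30),(28,255,255))[185:240,435:480]
for i in range(m.shape[0]):
    x=np.nonzero(m[i])[0]
    if len(x): print(185+i,435+x.min(),435+x.max(),435+x.mean(),len(x))
hsv=cv2.cvtColor(np.ascontiguousarray(t["pixels"]),cv2.COLOR_RGB2HSV)
m=cv2.inRange(hsv,(15,90,30),(28,255,255))[195:222,190:220]
for i in range(m.shape[0]):
    x=np.nonzero(m[i])[0]
    if len(x): print("t",195+i,190+x)
```

```text
-0.054 [451.7991 229.253 ] [206.8411 206.1147]
-0.024 [454.2804 216.0458] [203.5245 205.4423]
-0.017 [454.8732 212.8905] [202.7248 205.2802]
0.004 [456.6841 203.2514] [200.2639 204.7813]
0.031 [459.0869 190.4622] [196.9568 204.1108]
190 459 462 460.5 4
191 459 464 461.5 6
192 460 465 462.5 6
193 460 466 463.0 7
194 459 466 462.5 8
195 459 466 462.5 8
196 459 465 462.0 7
197 459 465 462.0 7
198 459 465 462.0 7
199 459 465 462.0 7
200 459 465 462.0 7
201 458 464 461.0 7
202 458 464 461.0 7
203 458 464 461.0 7
204 458 464 461.0 7
205 458 464 461.0 7
206 457 463 460.0 7
207 457 463 460.0 7
208 458 463 460.5 6
209 450 463 457.1111111111111 9
210 452 463 457.3 10
211 451 463 456.55555555555554 9
212 450 463 456.3333333333333 12
213 449 463 455.84615384615387 13
214 449 463 455.8181818181818 11
215 448 463 455.42857142857144 14
216 447 464 455.5 16
217 448 463 455.6666666666667 12
218 448 462 455.0769230769231 13
219 448 464 455.875 16
220 450 463 456.5 14
221 451 463 457.0 13
222 451 461 456.0 11
223 451 458 454.5 8
224 451 458 454.5 8
225 451 457 454.0 7
226 451 457 454.0 7
227 451 457 454.0 7
228 450 457 453.5 8
229 450 457 453.5 8
230 451 456 453.5 6
231 451 456 453.5 6
232 452 454 453.0 3
236 459 460 459.5 2
237 458 462 460.0 5
238 457 462 459.5 6
239 456 461 458.5 6
t 201 [206 207]
t 202 [207]
t 203 [208]
t 204 [202 203 207 208 209]
t 205 [202 203 205 206 207 208 209]
t 206 [201 202 203 204 205 206 207 208 209]
t 207 [201 202 203 204 205 206 207 208 209]
t 208 [201 202 204 205 206 207 208]
t 209 [201 202 203 204 205 206 207 208]
t 210 [195 201 202 203 204 205 206 207]
t 211 [201 202 203 204 205 206]
t 212 [202 203 204]
t 213 [202]
```

Emit:
apply_moves(
  rows=[
    [-0.15,0.08,0,0,0,0],
    [-0.35,0.2,0,0,0,0],
    [-0.55,0.31,0,0,0,0],
    [-0.75,0.42,0,0,0,0],
    [-0.82,0.46,0,0,0,-0.003],
  ],
)

```text
clock: 7.05
tcp_pos: [0.5535, 0.0004, 0.1916]
orientation: [2.738, 1.538, -0.003]
contact_force: [0.3, 2.1, -0.5]
grip_width: 0.0189
gripper_force: 30.2
```

Emit:
apply_moves(
  rows=[
    [0,0,0.1,0,0,0],
    [0,0,0.2,0,0,0],
    [0,0,0.26,0,0,0],
    [0,0,0.26,0,0,0],
    [0,0,0.26,0,0,0],
  ],
)

```text
clock: 7.68
tcp_pos: [0.5547, 0.0057, 0.128]
orientation: [2.734, 1.546, 0.002]
contact_force: [0.5, -0.4, -1.2]
grip_width: 0.0188
gripper_force: 30.2
```

```bash
python3 go.py 0.5537 0.0049 0.09 -31
python3 - <<'E'
from h import *
np.set_printoptions(precision=4,suppress=True)
P={n:r.grab_frame(n) for n in("scene","top")};s,t=P["scene"],P["top"]
o=r.get_obs();T=o["tcp_pos"];print(Rm(s["attitude"])[:,:2])
print("bore",proj(s,[.5517,.0079,.06]))
for h in (-.057,-.024,-.017): print(h,proj(s,T+[0,0,h]),proj(t,T+[0,0,h]))
hsv=cv2.cvtColor(np.ascontiguousarray(s["pixels"]),cv2.COLOR_RGB2HSV)
m=cv2.inRange(hsv,(9,90,30),(28,255,255))[190:228,332:368]
for i in range(m.shape[0]):
    x=np.nonzero(m[i])[0]
    if len(x): print(190+i,332+x.min(),332+x.max(),len(x),end="; ")
hsv=cv2.cvtColor(np.ascontiguousarray(t["pixels"]),cv2.COLOR_RGB2HSV)
m=cv2.inRange(hsv,(15,90,30),(28,255,255))[195:228,290:325]
for i in range(m.shape[0]):
    x=np.nonzero(m[i])[0]
    if len(x): print("t",195+i,290+x)
a=P["scene"]["pixels"][170:250,310:390,::-1];b=P["top"]["pixels"][170:250,270:350,::-1]
cv2.imwrite("pics/g2.png",cv2.resize(np.hstack([a,b]),(800,400),interpolation=cv2.INTER_CUBIC))
E
```

```text
7.675 [0.5547 0.0057 0.128 ] ty -31.019330116408437 tilt [ 0.0007  0.0009 -1.    ] j [ 0.2693  0.45   -0.4947  1.9137  0.28    0.8445 -0.9127] f [ 0.5365 -0.3957 -1.1546] 30.246966120430443 0.018790128884492368
shift [-0.0047 -0.0019  0.152 ] turn [ 0.0006 -0.0005 -0.0002]
[[-0.5575 -0.4424]
 [ 0.8302 -0.2913]
 [-0.0056  0.8482]]
bore [348.0457 222.7428]
-0.057 [346.5791 218.9083] [308.4565 210.2141]
-0.024 [347.0016 206.4278] [307.8466 209.6279]
-0.017 [347.0932 203.7226] [307.7128 209.4993]
190 347 353 7; 191 347 353 7; 192 347 353 7; 193 347 353 7; 194 347 353 7; 195 347 353 7; 196 347 353 7; 197 347 353 7; 198 347 352 6; 199 347 353 7; 200 346 353 6; 201 344 353 7; 202 343 354 10; 203 343 354 10; 204 342 354 11; 205 342 355 12; 206 342 355 12; 207 342 355 12; 208 342 355 11; 209 342 355 13; 210 343 354 12; 211 345 352 8; 212 346 351 6; 213 346 350 5; 214 346 350 5; 215 346 350 5; 216 346 350 5; 217 346 350 5; 218 346 350 5; 219 346 350 5; 220 347 349 3;
```

View pics/g2.png

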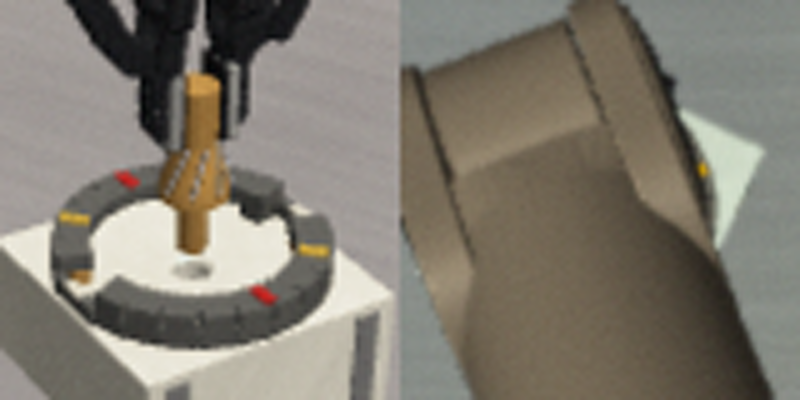

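Emit:
apply_moves(
  rows=[
    [0,0,0.02,0,0,0],
    [0,0,0.04,0,0,0],
    [0,0,0.055,0,0,0],
    [0,0,0.065,0,0,0],
    [0,0,0.065,0,0,0],
  ],
)

```text
clock: 8.4
tcp_pos: [0.5538, 0.0053, 0.1107]
orientation: [-2.735, -1.546, 0.001]
contact_force: [-0.0, -0.2, -1.8]
grip_width: 0.0186
gripper_force: 30.2
```

```bash
python3 go.py 0.5537 0.0049 0.09 -31
```

```text
8.4 [0.5538 0.0053 0.1107] ty -31.03892880200685 tilt [-0.0004 -0.0006 -1.    ] j [ 0.2608  0.473  -0.4852  1.9265  0.2967  0.8131 -0.9269] f [-0.0082 -0.2134 -1.8084] 30.2449241647264 0.018571323572773184
shift [-0.0016  0.0007  0.0829] turn [-0.0004  0.0003 -0.0004]
```

Emit:
apply_moves(
  rows=[
    [0,0,0.025,0,0,0],
    [0,0,0.05,0,0,0],
    [0,0,0.07,0,0,0],
    [0,0,0.083,0,0,0],
    [0,0,0.083,0,0,0],
  ],
)

```text
clock: 9.02
tcp_pos: [0.5538, 0.0053, 0.0899]
orientation: [-2.735, -1.546, 0.001]
contact_force: [-0.9, -1.1, -2.1]
grip_width: 0.0188
gripper_force: 30.2
```

Emit:
apply_moves(
  rows=[
    [0,0,0.006,0,0,0],
    [0,0,0.012,0,0,0],
    [0,0,0.018,0,0,0],
    [0,0,0.018,0,0,0],
  ],
)

```text
clock: 9.52
tcp_pos: [0.554, 0.0052, 0.0869]
orientation: [2.734, 1.545, -0.001]
contact_force: [-5.6, -2.3, 11.0]
grip_width: 0.0193
gripper_force: 31.8
```

Emit:
apply_moves(
  rows=[
    [0,0,0,0,0,0],
    [0,0,0,0,0,0],
    [0,0,0,0,0,0],
  ],
  claw=0.5,
)

```text
clock: 9.9
tcp_pos: [0.5544, 0.0056, 0.0858]
orientation: [-2.735, -1.546, -0.001]
contact_force: [-0.5, -0.4, -1.1]
grip_width: 0.0425
gripper_force: 0.0
```

Emit:
apply_moves(
  rows=[
    [0,0,-0.1,0,0,0],
    [0,0,-0.3,0,0,0],
    [0,0,-0.5,0,0,0],
    [0,0,-0.6,0,0,0],
  ],
)

```text
clock: 10.4
tcp_pos: [0.5553, 0.0057, 0.2388]
orientation: [2.733, 1.545, 0.006]
contact_force: [-0.4, 0.8, 0.6]
grip_width: 0.0425
gripper_force: 0.0
```

Emit:
apply_moves(
  rows=[
    [-0.22,0,0,0,0,0],
    [-0.44,0,0,0,0,0],
    [-0.66,0,0,0,0,0],
    [-0.78,0,0,0,0,0],
    [-0.78,0,0,0,0,0],
  ],
)

```text
clock: 11.02
tcp_pos: [0.4522, -0.1641, 0.2357]
orientation: [2.738, 1.539, -0.001]
contact_force: [0.4, 0.7, 0.3]
grip_width: 0.0429
gripper_force: 0.0
```

```bash
python3 go.py 0.5085 -0.2280 0.16 -31
python3 - <<'E'
from h import *
P={n:r.grab_frame(n) for n in("scene","top")};s,t=P["scene"],P["top"]
print(proj(s,[.5517,.0079,.06]),[(np.round(q["point"],1).tolist(),round(q["conf"],2)) for q in r.landmark_of(s,"burr_center")],proj(s,[.5517,.0079,.0725]))
a=s["pixels"][150:250,250:390,::-1];b=t["pixels"][180:280,300:440,::-1]
cv2.imwrite("pics/g3.png",cv2.resize(np.hstack([a,b]),(798,285),interpolation=cv2.INTER_CUBIC))
E
```

```text
11.025 [ 0.4522 -0.1641  0.2357] ty -31.31757329082889 tilt [-0.001   0.0001 -1.    ] j [ 0.6325  0.1856 -0.4632  1.9747  0.0991  1.0029 -0.4239] f [0.3753 0.6836 0.3135] 0.0 0.042865932526938946
shift [-0.1009  0.3252  0.3029] turn [ 0.      0.0006 -0.0035]
[348.04570299 222.74280248] [([418.6, 287.9], 0.73), ([349.4, 219.7], 0.57)] [348.21266325 218.12614601]
```

View pics/g3.png

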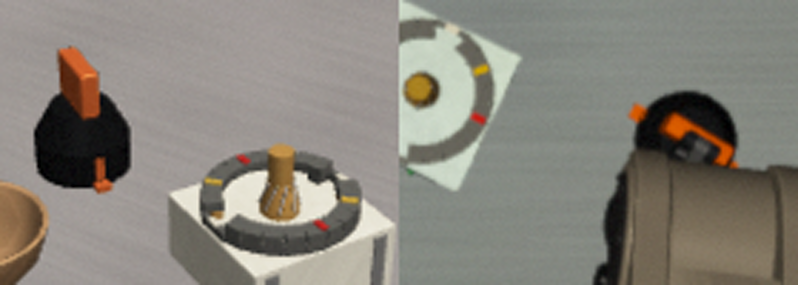

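Emit:
apply_moves(
  rows=[
    [-0.05,0.16,0,0,0,-0.003],
    [-0.105,0.337,0.1,0,0,-0.003],
    [-0.105,0.337,0.25,0,0,-0.003],
    [-0.105,0.337,0.3,0,0,-0.003],
    [-0.105,0.337,0.3,0,0,-0.003],
  ],
)

```text
clock: 11.8
tcp_pos: [0.5122, -0.2262, 0.1605]
orientation: [-2.728, -1.555, 0.001]
contact_force: [0.7, 0.5, -0.2]
grip_width: 0.0428
gripper_force: 0.0
```

```bash
python3 go.py 0.5106 -0.2303 0.070 -31
```

```text
11.8 [ 0.5122 -0.2262  0.1605] ty -30.64694890703524 tilt [ 0.0003 -0.0016 -1.    ] j [ 0.6303  0.4013 -0.4083  1.8793  0.198   0.902  -0.4075] f [ 0.7269  0.4594 -0.1847] 0.0 0.04279253388198589
shift [-0.0176  0.0035  0.3618] turn [-0.001  -0.0002  0.0039]
```

Emit:
apply_moves(
  rows=[
    [0,0,0,0,0,0],
    [0,0,0,0,0,0],
  ],
)

```text
clock: 12.05
tcp_pos: [0.513, -0.2276, 0.1623]
orientation: [2.729, 1.552, 0.002]
contact_force: [-0.6, -0.3, 0.6]
grip_width: 0.0429
gripper_force: 0.0
```

```bash
python3 go.py 0.5106 -0.2303 0.070 -31
```

```text
12.05 [ 0.513  -0.2276  0.1623] ty -30.748198803055633 tilt [ 0.0003  0.0025 -1.    ] j [ 0.6315  0.3989 -0.4077  1.8779  0.1982  0.9017 -0.4074] f [-0.5506 -0.2956  0.6237] 0.0 0.04287644833788816
shift [-0.0141 -0.0036  0.3691] turn [ 0.0016 -0.0002  0.0028]
```

Emit:
apply_moves(
  rows=[
    [-0.014,-0.003,0.12,0,0,0.003],
    [-0.014,-0.003,0.24,0,0,0.003],
    [-0.014,-0.003,0.32,0,0,0.003],
    [-0.014,-0.003,0.365,0,0,0.003],
    [-0.014,-0.003,0.365,0,0,0.003],
  ],
)

```text
clock: 12.68
tcp_pos: [0.5097, -0.2302, 0.0696]
orientation: [-2.735, -1.546, 0.0]
contact_force: [0.0, 0.8, -0.0]
grip_width: 0.0423
gripper_force: 0.0
```

Emit:
apply_moves(
  rows=[
    [0,0,0,0,0,0],
    [0,0,0,0,0,0],
    [0,0,0,0,0,0],
    [0,0,0,0,0,0],
  ],
  claw=0,
  newtons=60,
)

```text
clock: 13.18
tcp_pos: [0.5103, -0.2305, 0.0705]
orientation: [2.734, 1.545, 0.001]
contact_force: [-1.7, 1.8, 6.8]
grip_width: 0.0175
gripper_force: 60.8
```

Emit:
apply_moves(
  rows=[
    [0,0,-0.1,0,0,0],
    [0,0,-0.3,0,0,0],
    [0,0,-0.5,0,0,0],
    [0,0,-0.64,0,0,0],
    [0,0,-0.64,0,0,0],
  ],
)

```text
clock: 13.8
tcp_pos: [0.5113, -0.2308, 0.2324]
orientation: [2.731, 1.544, 0.005]
contact_force: [0.3, 0.6, -3.1]
grip_width: 0.0175
gripper_force: 59.8
```

```bash
python3 go.py 0.5538 0.0053 0.23 64.5
```

```text
13.8 [ 0.5113 -0.2308  0.2324] ty -31.051149438451382 tilt [ 0.0006  0.0056 -1.    ] j [ 0.6596  0.3189 -0.4267  1.812   0.1525  1.0372 -0.3672] f [ 0.3164  0.5837 -3.0915] 59.76743817329407 0.017484332706317218
shift [ 0.8967 -0.3413  0.008 ] turn [ 0.003   0.0027 -1.0617]
```

Emit:
apply_moves(
  rows=[
    [0.16,-0.06,0,0,0,-0.1],
    [0.34,-0.13,0,0,0,-0.2],
    [0.52,-0.2,0,0,0,-0.31],
    [0.7,-0.27,0,0,0,-0.42],
    [0.88,-0.335,0,0,0,-0.53],
  ],
)

```text
clock: 14.42
tcp_pos: [0.5503, 0.0026, 0.2277]
orientation: [-1.868, -2.523, 0.003]
contact_force: [1.4, 0.3, -2.1]
grip_width: 0.0175
gripper_force: 59.5
```

Emit:
apply_moves(
  rows=[
    [0,0,0,0,0,-0.11],
    [0,0,0,0,0,-0.22],
    [0,0,0,0,0,-0.33],
    [0,0,0,0,0,-0.44],
    [0,0,0,0,0,-0.53],
  ],
)

```text
clock: 15.05
tcp_pos: [0.5502, 0.0012, 0.2276]
orientation: [-0.688, -3.062, 0.001]
contact_force: [0.7, -0.1, -2.0]
grip_width: 0.0175
gripper_force: 59.5
```

Emit:
apply_moves(
  rows=[
    [0,0,0,0,0,0],
    [0,0,0,0,0,0],
    [0,0,0,0,0,0],
  ],
)

```text
clock: 15.42
tcp_pos: [0.5512, 0.0014, 0.2292]
orientation: [-0.699, -3.062, 0.0]
contact_force: [0.2, -0.2, -1.8]
grip_width: 0.0173
gripper_force: 59.5
```

```bash
python3 go.py 0.5538 0.0053 0.20 64.5
python3 - <<'E'
from h import *
np.set_printoptions(precision=4,suppress=True)
P={n:r.grab_frame(n) for n in("scene","top")};s,t=P["scene"],P["top"]
T=r.get_obs()["tcp_pos"]
for n,p in P.items():
    u=proj(p,T+[0,0,-.0705]).astype(int);print(n,"rim",proj(p,T+[0,0,-.0705]),"top",proj(p,T+[0,0,.0365]))
    hsv=cv2.cvtColor(np.ascontiguousarray(p["pixels"]),cv2.COLOR_RGB2HSV)
    m=cv2.inRange(hsv,(3,200,90),(16,255,255))
    k,l,st,c=cv2.connectedComponentsWithStats(m)
    for i in range(1,k):
        if st[i][4]>2 and 150<st[i][1]+0<260 or (st[i][4]>2 and 270<c[i][0]<400): print(n,c[i],st[i])
a=s["pixels"][120:260,280:420,::-1];b=t["pixels"][140:280,240:380,::-1]
cv2.imwrite("pics/g4.png",cv2.resize(np.hstack([a,b]),(800,400),interpolation=cv2.INTER_CUBIC))
E
```

```text
15.425 [0.5512 0.0014 0.2292] ty 64.27940010501673 tilt [ 0.0004 -0.0003 -1.    ] j [ 0.5517  0.3941 -0.8409  1.8131  0.33    1.0818  0.7128] f [ 0.1647 -0.1577 -1.833 ] 59.5341432094574 0.017276111397682897
shift [-0.0026  0.0185  0.1169] turn [-0.0002 -0.0002 -0.0025]
scene rim [346.9342 183.5479] top [348.4516 137.1539]
scene [346.5 138. ] [346 137   2   3   4]
scene [341.2614 150.3523] [336 138  13  23 176]
scene [360.1333 147.3167] [357 140   6  16  60]
scene [228.5349 164.4186] [220 155  19  20 215]
scene [330.75 177.  ] [330 176   3   3   4]
scene [329.7297 185.8378] [326 180   7  11  37]
scene [242.4074 192.1852] [241 187   5  11  27]
top rim [308.5266 210.0942] top [306.2408 207.8774]
top [212.4286 206.    ] [211 205   5   4   7]
top [214.3333 212.3333] [214 212   2   2   3]
top [471.4583 225.8611] [457 221  29  10 216]
top [444.4167 224.6667] [442 223   6   5  24]
```

View pics/g4.png

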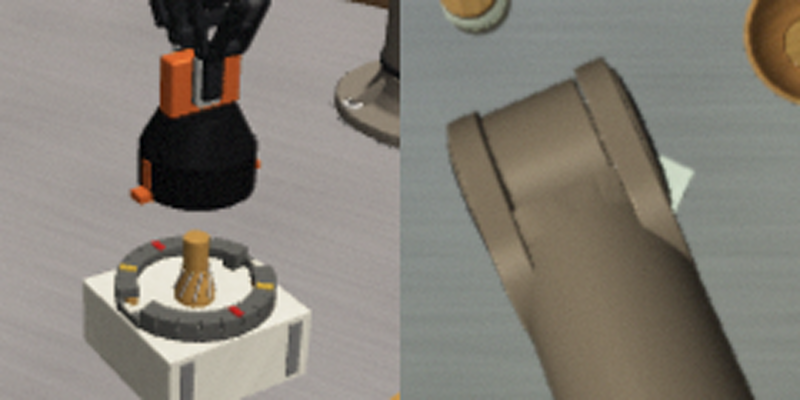

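```bash
cat > fit.py <<'E'
from h import *
from scipy.optimize import minimize
np.set_printoptions(precision=4,suppress=True)
a=np.linspace(0,2*np.pi,120)
def hull(p,x,y,z):
    L=[]
    for rad,h in((44,0),(44,34),(28,64)):
        L+=[proj(p,[x+rad/1e3*np.cos(q),y+rad/1e3*np.sin(q),z+h/1e3]) for q in a]
    return cv2.convexHull(np.float32(L))[:,0]
def fit(p,x0,y0,z,ofs=.0705):
    px=p["pixels"].astype(float);I=px.mean(2)
    hsv=cv2.cvtColor(np.ascontiguousarray(p["pixels"]),cv2.COLOR_RGB2HSV)
    org=cv2.dilate(cv2.inRange(hsv,(0,120,40),(25,255,255)),np.ones((5,5)))>0
    u=proj(p,[x0,y0,z+.03]);S=8
    X0,Y0,W,H=int(u[0])-35,int(u[1])-14,70,50
    r1=int(proj(p,[x0,y0,z])[1])+17
    soft=np.clip((130-I)/(130-25),0,1)[Y0:r1,X0:X0+W];ok=~org[Y0:r1,X0:X0+W]
    def f(v,ret=False):
        q=hull(p,v[0]/1e3,v[1]/1e3,z);q=(q-[X0,Y0]+.5)*S-.5
        m=np.zeros((soft.shape[0]*S,W*S),np.uint8);cv2.fillConvexPoly(m,np.round(q*16).astype(np.int32),255,shift=4)
        m=cv2.resize(m,(W,soft.shape[0]),interpolation=cv2.INTER_AREA)/255.
        return ((m-soft)**2*ok).sum()
    best=minimize(f,[x0*1e3,y0*1e3],method="Nelder-Mead",options=dict(initial_simplex=[[x0*1e3,y0*1e3],[x0*1e3+4,y0*1e3],[x0*1e3,y0*1e3+4]]))
    return best.x,best.fun,ok.sum()
if __name__=="__main__":
    s=r.grab_frame("scene");T=r.get_obs()["tcp_pos"];print(T)
    for dz in(-.001,0,.001):print(fit(s,T[0],T[1],T[2]-.0705+dz))
    d=np.load("f0.npz");s2=dict(s,pixels=d["scene"]);print("start lid",fit(s2,.5086,-.2277,0.))
E
python3 fit.py
```

```text
[0.5514 0.0015 0.2295]
(array([546.3555,   1.7364]), np.float64(3.7848488066250465), np.int64(2639))
(array([547.7788,   2.5857]), np.float64(4.957980752213739), np.int64(2639))
(array([549.3023,   3.3898]), np.float64(6.224967442314616), np.int64(2678))
start lid (array([ 509.0574, -227.7397]), np.float64(25.71081288288736), np.int64(2256))
```

```bash
python3 go.py 0.5557 0.0062 0.16 64.5
```

```text
15.575 [0.5514 0.0015 0.2295] ty 64.33072657293167 tilt [-0.0001 -0.0001 -1.    ] j [ 0.5519  0.3938 -0.8412  1.8127  0.3301  1.082   0.7136] f [-0.1821  1.091  -2.6564] 59.5331597328186 0.017114979422964898
shift [-0.0073  0.0245  0.2782] turn [-0.0001  0.0001 -0.0019]
```

Emit:
apply_moves(
  rows=[
    [-0.007,0.025,0,0,0,-0.002],
    [-0.007,0.025,0.1,0,0,-0.002],
    [-0.007,0.025,0.2,0,0,-0.002],
    [-0.007,0.025,0.278,0,0,-0.002],
    [-0.007,0.025,0.278,0,0,-0.002],
  ],
)

```text
clock: 16.2
tcp_pos: [0.5548, 0.0063, 0.1587]
orientation: [-0.691, -3.062, 0.001]
contact_force: [0.5, 0.8, -2.3]
grip_width: 0.0174
gripper_force: 59.5
```

Emit:
apply_moves(
  rows=[
    [0,0,0,0,0,0],
    [0,0,0,0,0,0],
  ],
)

```text
clock: 16.45
tcp_pos: [0.5564, 0.0065, 0.1611]
orientation: [0.692, 3.063, 0.001]
contact_force: [0.9, 0.4, -1.8]
grip_width: 0.0171
gripper_force: 59.5
```

```bash
python3 go.py 0.5557 0.0062 0.16 64.5;python3 fit.py
python3 - <<'E'
from h import *
s=r.grab_frame("scene")
save(s,"g5.png",(300,150,100,100),6)
E
```

```text
16.45 [0.5564 0.0065 0.1611] ty 64.53814704017996 tilt [-0.0017  0.0008 -1.    ] j [ 0.4973  0.48   -0.7986  1.8704  0.4153  0.9631  0.6389] f [ 0.9441  0.4251 -1.8258] 59.490700364112854 0.017053100327109605
shift [ 0.0022 -0.0023  0.0044] turn [0.0005 0.0011 0.0004]
[0.5563 0.0064 0.161 ]
(array([550.8205,   6.4071]), np.float64(25.90939033565496), np.int64(2295))
(array([552.5608,   7.2185]), np.float64(26.7176194050605), np.int64(2295))
(array([553.5077,   7.8496]), np.float64(23.235971338426438), np.int64(2252))
start lid (array([ 509.0574, -227.7397]), np.float64(25.71081288288736), np.int64(2256))
```

View pics/g5.png

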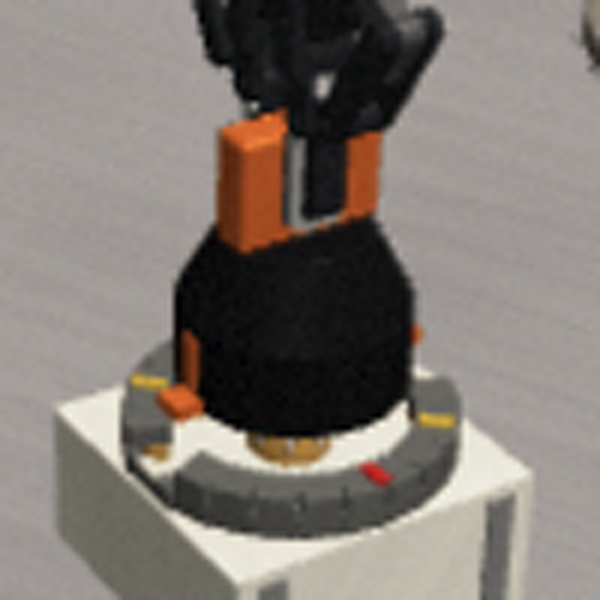

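Emit:
apply_moves(
  rows=[
    [0.002,-0.002,0.025,0,0,0],
    [0.002,-0.002,0.05,0,0,0],
    [0.002,-0.002,0.072,0,0,0],
    [0.002,-0.002,0.072,0,0,0],
  ],
)

```text
clock: 17.05
tcp_pos: [0.5546, 0.006, 0.1414]
orientation: [-0.692, -3.063, 0.0]
contact_force: [-0.3, -0.6, -1.8]
grip_width: 0.0172
gripper_force: 59.5
```

Emit:
apply_moves(
  rows=[
    [0,0,0.012,0,0,0],
    [0,0,0.024,0,0,0],
    [0,0,0.036,0,0,0],
    [0,0,0.04,0,0,0],
    [0,0,0.04,0,0,0],
  ],
)

```text
clock: 17.68
tcp_pos: [0.555, 0.006, 0.132]
orientation: [-0.692, -3.064, 0.0]
contact_force: [-0.0, 0.0, -2.7]
grip_width: 0.0171
gripper_force: 59.5
```

```bash
python3 go.py 0.5557 0.0062 0.1305 64.5
```

```text
17.675 [0.555 0.006 0.132] ty 64.54195730074396 tilt [ 0.0001 -0.     -1.    ] j [ 0.4778  0.5151 -0.7761  1.8958  0.451   0.9135  0.6096] f [-0.0352  0.0434 -2.6619] 59.49125289916992 0.017093965521946634
shift [-0.0023  0.0018  0.006 ] turn [-0.     -0.0001  0.0005]
```

Emit:
apply_moves(
  rows=[
    [0,0,0.004,0,0,0],
    [0,0,0.008,0,0,0],
    [0,0,0.01,0,0,0],
    [0,0,0.01,0,0,0],
  ],
)

```text
clock: 18.18
tcp_pos: [0.5553, 0.006, 0.1306]
orientation: [0.692, 3.064, -0.001]
contact_force: [-4.0, -1.8, 8.1]
grip_width: 0.0173
gripper_force: 61.0
```

Emit:
apply_moves(
  rows=[
    [0,0,0,0,0,0],
    [0.0,-0.001,0,0,0,0.08],
    [0.001,-0.002,0,0,0,0.16],
    [0.001,-0.003,0,0,0,0.24],
    [0.001,-0.003,0,0,0,0.32],
  ],
  newtons=80,
)

```text
clock: 18.8
tcp_pos: [0.5549, 0.0058, 0.1306]
orientation: [1.436, 2.793, 0.0]
contact_force: [-1.9, -0.6, 6.0]
grip_width: 0.0171
gripper_force: 78.1
```

```bash
python3 go.py 0.5543 0.0051 0.1306 19.5
```

```text
18.8 [0.5549 0.0058 0.1306] ty 35.56892915130928 tilt [-0.001   0.0007 -1.    ] j [ 0.3934  0.4825 -0.6593  1.9033  0.3782  0.8808  0.1652] f [-1.874  -0.5851  5.9734] 78.132244348526 0.01710022428499227
shift [-0.0011 -0.0035  0.0001] turn [0.0005 0.0006 0.1785]
```

Emit:
apply_moves(
  rows=[
    [0,-0.001,0,0,0,0.08],
    [0,-0.002,0,0,0,0.14],
    [0,-0.003,0,0,0,0.18],
    [0,-0.003,0,0,0,0.18],
    [0,-0.003,0,0,0,0.18],
  ],
)

```text
clock: 19.42
tcp_pos: [0.5544, 0.0055, 0.1306]
orientation: [1.81, 2.566, 0.001]
contact_force: [-2.3, 0.3, 7.3]
grip_width: 0.017
gripper_force: 78.1
```

```bash
python3 go.py 0.5543 0.0051 0.1306 19.5
python3 - <<'E'
from h import *
s=r.grab_frame("scene");print(r.get_obs()["moment"],r.get_obs()["qvel"])
save(s,"g6.png",(300,150,100,100),6)
E
```

```text
19.425 [0.5544 0.0055 0.1306] ty 19.591355906461605 tilt [-0.0005  0.0012 -1.    ] j [ 0.3469  0.4663 -0.5957  1.9077  0.3379  0.8667 -0.079 ] f [-2.3296  0.2516  7.3261] 78.139089345932 0.016996827795000974
shift [-0.0013 -0.0007 -0.    ] turn [0.0008 0.0003 0.001 ]
[0.08227019 0.41388358 0.12019797] [ 0.00221755  0.00017614 -0.00131083 -0.00048203 -0.00027995 -0.00105013
  0.00132467]
```

View pics/g6.png

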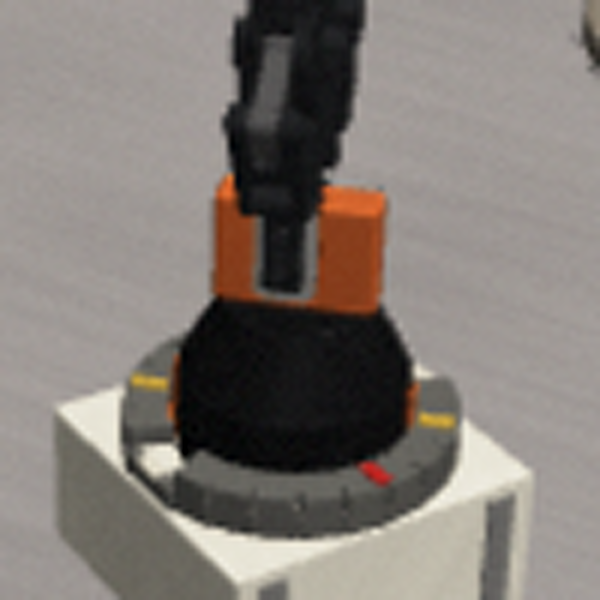

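The lid is seated in the ring. Its orange stripes, at (172,395) and (412,400) in the crop, line up with the yellow marks at (150,382) and (436,420). The wrist feels about 0.12 N m, close to the expected spring torque at half-way.

```bash
python3 -c "
from bench import r
print(r.hand_in())"
```

```text
the job is handed in; nothing more can be done
None
```

I handed the job in with the brass burr home in the bore and the lid seated over it, still gripped and held steady at the yellow half-way mark; the hand-in returned no verdict.

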